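Slide the form tray onto the green rails of the desk sorter

ROBOT

A 6-joint arm with a two-finger parallel gripper is mounted at the origin on the work surface. World frame = base frame: x ahead of the robot, y to its left, z up, the work surface at z = 0. Lengths are in m, angles in rad, forces in N, time in s.
With the tool pointing down it reaches from about 0.3 to 0.95 m from the base axis. Payload 3.1 kg.
Tool frame: the origin (TCP) lies on the centre line of the jaws, within the pads' length; the fingertips stand 8 mm ahead of it and the grasp point (between the pads) lies 11 mm behind it; y points along the fingers, z is the direction in which the jaws open and shut, and the axes are right-handed (so a half turn about y gives the same grasp; the last joint's range is limited). The gripper opens to 85 mm and grips with 20 to 120 N. Pads are 22 mm wide; open, the fingers measure 114 mm over their backs; the gripper's body (76 mm by 85 mm) begins 54 mm behind the grasp point. The pads swing forward as they close: fully open they stand 13 mm farther back than shut.
Start: joints at [-1.415, 0.308, 1.634, -0, 1.2, -0.07], TCP at [0.14, -0.609, 0.201] pointing down, gripper open.
Joint ranges: [-3.06, 3.06], [-0.79, 1.96], [0.05, 2.63], [-1.19, 4.34], [0.05, 2.64], [-2.94, 2.94]. Speed limits (rad/s): [2.79, 2.79, 3.14, 3.14, 3.14, 3.14].

INTERFACE

Orientations are given as a rotation vector (axis times angle).
In Python, from rig import telemetry, optics, finish_job gives the robot as it stands.
- The arm moves only by the tool drive_tool, never from a script. Its argument "deltas" is a list of rows, each a list of 7 numbers: the opening, from 0 (shut) to 1 (fully open), then the shift along the world's x, y, z in m, then the turn, a rotation vector about the world's x, y, z in rad. A call has 1 to 12 rows; each row shifts and turns the commanded pose from where the row before left it; what a row does not reach is not made up. A row lasts 1/12 s, in which the tool goes at most 41.7 mm and 7.16 degrees, less where a joint would pass 70% of its speed; a pose out of reach is approached as far as the arm can. A call is refused whole if a number of a shift passes 0.0417 or a number of a turn 0.125, either way. A call with a gripper value outside its range is refused whole. The fingers move at their own pace and stop on an object; "force" is the grip in N (left out, the last holds). Time passes only in rows, so rows that do not move let the fingers close. It gives the time, the measured TCP pose, the force and the opening at its end, in the units of the state.
- telemetry.sense(): the state, without advancing time (a new reading comes with each control period).
- optics.grab_frame(name): name is "scene" or "top"; returns the picture (384x512x3 uint8, red, green, blue); there is no depth.
- optics.get_calibration(name): a dict with "fx", "fy", "cx", "cy" (pixels), "extrinsics" (4x4, takes a point from camera to world coordinates). Camera axes: x right, y down, z forward; pixel columns grow to the right and rows downward; lengths in m; the calibration is good to about 2 mm. A picture is of the moment at which its call begins. get_calibration takes no time and is no camera call.
- finish_job(): hands the job in, once; it reports no verdict.
The state is a dict: "t": time; "qpos": joint angles; "joint_vel": joint speeds; "joint_torque": joint torques, N m; "tcp_pos": TCP position; "ee_rot": TCP orientation; "ft_force": force on the tool from outside, world axes, zero at the start; "ft_torque": the same for the moment, N m; "gripper_width": finger opening in m.
Only numpy, scipy, OpenCV 4.12 (cv2) and the standard library are available. Lean on these libraries where they do the work, as an engineer would, in place of code of your own. Each camera call takes 0.05 s, during which the arm holds its last target. There are 200 camera calls.

TASK

Take the loose white form tray by its green handle and slide it, level and handle towards you, onto the green pair of rails in the desk sorter (not the grey pairs). Push it home until you feel it press firmly on the sprung rubber buffer at the back, without ramming the buffer or forcing the rails, then let go and leave it lying on the green rails, still resting against the buffer. Leave everything else on the desk and the grey tray alone.

Things in the scene. Friction and masses are not known exactly. Their poses are not given: they have to be found in the camera images.
- tray: Loose white tray with a green handle and a paper pad fixed in it, about 0.2 kg, on the desk. Origin: centre of the underside; x points away from the handle (that end goes in first), z up. Floor plate 180 (x) by 196 (y) by 4 mm; its long edges (y beyond +-80) are bare runners; walls 18 mm high stand inboard of them and along both ends, flush with the plate's ends (x = +-90).
- tray_handle (a point): Point on the tray's handle: middle of the block, 26 mm above the underside, at x = -125 mm of the tray; axes as the tray. The handle is a solid upright green block 40 mm (x) by 16 mm (y) by 42 mm high, rising from underside level, joined to the tray by a neck 16 mm wide and 8 mm high.
- green_rails: Green rail pair, height 105 to 155 mm, differs per run. Origin: at the rails' front ends, midway between, level with the top of the ledges the tray lies on; x points into the sorter, z up. Each rail is a channel 180 mm long: ledge at z = 0, upper strip at z = 10 mm, both from y = +-86 out to a side web at +-102 (4 mm play each side). Mouths flare over a further 23 mm in front.
- backstop: Black crossbar across the back of the green rails, 189 mm from the mouth, with a sprung rubber buffer (20 mm disc, centre 10 mm above the ledges) facing the mouth. Origin: NOT on the bar but midway between the rails, 60 mm inside the mouth, at ledge level. The buffer face stands 115 to 167 mm inside the mouth, differs per run, is not reported and must be felt.
- buffer_line (a point): Point on the buffer's axis, 60 mm inside the mouth, 10 mm above the ledges (not its face). The buffer gives 4 N per mm, plus 0.2 N per mm/s of push speed; bottoms hard after 5 mm (20 N). Firmly home: 7 to 10 N on it for half a second (4 N is the least; rail drag comes on top); over 14 N is ramming. Let go, it eases the tray back 1 to 2 mm; the tray stays touching it.
- sorter: Grey and aluminium sorter frame bolted to the desk; four uprights, 200 mm deep, 244 mm wide, 244 mm high, open at the top and front. Origin: middle of its front, on the desk; x points into it. Its own lower grey rail pair, 40 mm above the desk, is taken by the grey tray.
- top_rails: Upper grey rail pair, same shape and axes as the green one, 195 to 212 mm above the desk; empty, not to be used.
- grey_tray: Grey tray like the white one with a black handle only 22 mm high, lying in the lower grey rails. Leave alone.
- tape: Yellow roll of tape lying flat, 80 mm across, 18 mm high, on the desk before the sorter. Origin: centre of underside. Leave alone.
- stapler: Red and black stapler, 130 by 32 mm, 45 mm high. Origin: centre of underside. Leave alone.
- sanitiser: Small clear bottle, 36 mm across, 130 mm high. Origin: centre of underside. Leave alone.
- speakerphone: Black triangular conference speaker, about 120 mm across, 30 mm high. Origin: centre of underside. Leave alone.
- mug: Blue mug, 80 mm across, 90 mm high. Origin: centre of underside. Leave alone.
- pen: Blue and orange pen, 145 mm long, 12 mm high, lying on the desk. Origin: near its middle. Leave alone.

How it is judged:
By the outcome, as a careful person would: the job done as asked, in the order asked, and still so for the second after the job is handed in, with the robot touching nothing.
It also fails if it takes over 51 s, if anything falls off the work surface, if the arm or the gripper's body presses on something with over 40 N, if the wrist force passes 120 N, or if a joint passes its speed limit or range.

## Working session

There is one attempt and no reset: what is moved stays moved. The work goes in short steps, Python scripts to look and compute and a tool call to move; the robot and the scene stay as the last step left them, time stands still between calls to the robot, and variables do not carry over. Pictures are saved under pics/ and viewed, about 8 in all and at most 12, crops included, and the job is handed in when it is done.

Besides the shell and the picture viewer there is one more tool, called after "Emit:" as name(argument=value, ...) on one line, values as JSON. drive_tool: Moves the arm, as the interface text tells. Its arguments: {"type":"object","properties":{"deltas":{"type":"array"},"force":{"type":"number"}},"required":["deltas"]}

```bash
mkdir -p pics; cat > h.py <<'E'
import numpy as np, cv2
from rig import telemetry, optics
def cal(n):
    c=optics.get_calibration(n); E=np.array(c["extrinsics"]); K=np.array([[c["fx"],0,c["cx"]],[0,c["fy"],c["cy"]],[0,0,1]]); return K,E
def onz(n,uv,z):
    K,E=cal(n); d=E[:3,:3]@np.linalg.inv(K)@np.array([uv[0],uv[1],1.]); o=E[:3,3]; return o+d*(z-o[2])/d[2]
def proj(n,P):
    K,E=cal(n); P=np.atleast_2d(P); q=(P-E[:3,3])@E[:3,:3]; q=q@K.T; return q[:,:2]/q[:,2:]
def snap(n,f,box=None,s=1):
    im=optics.grab_frame(n)[:,:,::-1]
    cv2.imwrite(f"pics/{f}_raw.png",im)
    crop(f,f,box,s)
def crop(src,f,box=None,s=1):
    im=cv2.imread(f"pics/{src}_raw.png")
    if box: x0,y0,x1,y1=box; im=im[y0:y1,x0:x1]
    cv2.imwrite(f"pics/{f}.png",cv2.resize(im,None,fx=s,fy=s,interpolation=cv2.INTER_CUBIC))
E
python3 - <<'E'
from h import *
snap("scene","s1",None,1.5); snap("top","t1",None,1.5)
for n in("scene","top"):
    K,E=cal(n);print(K.round(1).tolist(),E.round(3).tolist())
print(telemetry.sense())
E
```

```text
[[430.9, 0.0, 260.3], [0.0, 430.9, 192.2], [0.0, 0.0, 1.0]] [[-0.66, 0.417, -0.625, 1.211], [0.751, 0.39, -0.533, 0.463], [0.022, -0.821, -0.57, 0.721], [0.0, 0.0, 0.0, 1.0]]
[[474.1, 0.0, 250.2], [0.0, 474.1, 188.2], [0.0, 0.0, 1.0]] [[-0.015, -0.989, 0.147, 0.372], [-1.0, 0.012, -0.021, -0.064], [0.019, -0.147, -0.989, 1.491], [0.0, 0.0, 0.0, 1.0]]
{'t': 0.1, 'qpos': array([-1.41469022e+00,  3.08930412e-01,  1.63504487e+00,  5.43859455e-06,
        1.19967866e+00, -6.97009996e-02]), 'joint_vel': array([-3.46687456e-04, -3.64127808e-03, -2.52008488e-03, -3.06002046e-04,
       -8.94017203e-05,  4.94709280e-05]), 'joint_torque': array([-1.00491041e-03, -4.16406083e+01, -2.77645826e+01, -1.30748222e-04,
        3.99629760e-03, -7.41556875e-06]), 'tcp_pos': array([ 0.13978396, -0.60835345,  0.19966105]), 'ee_rot': array([-0.2384179 ,  2.10412868, -2.09977179]), 'ft_force': array([ 0.36715706, -0.12072536,  0.00742073]), 'ft_torque': array([0.03008288, 0.04256597, 0.03294279]), 'gripper_width': 0.08512204360580074}
```

View pics/s1.png

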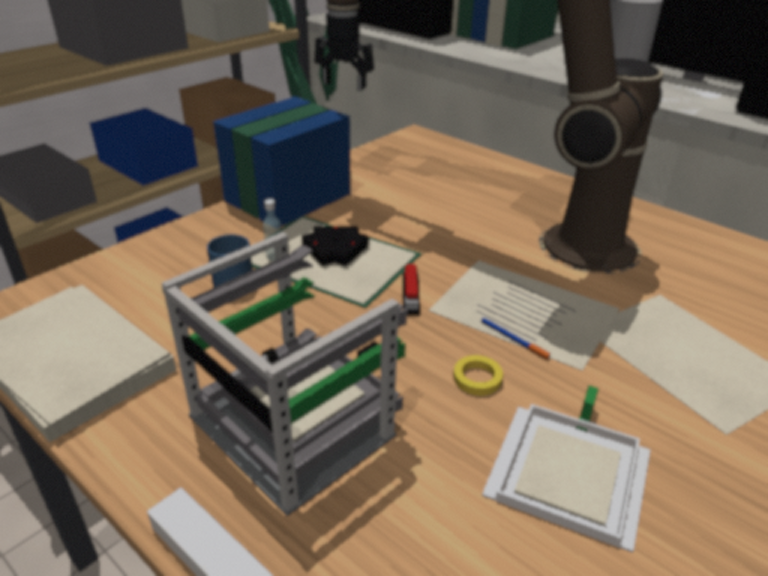

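View pics/t1.png

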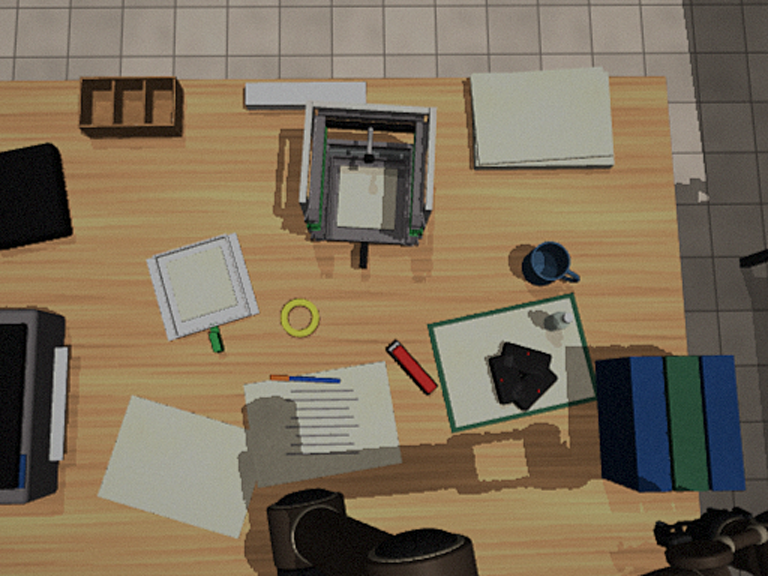

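```bash
cat >> h.py <<'E'
def tick(src,box,s,step=10):
    im=cv2.imread(f"pics/{src}_raw.png"); x0,y0,x1,y1=box
    im=cv2.resize(im[y0:y1,x0:x1],None,fx=s,fy=s,interpolation=cv2.INTER_CUBIC)
    for x in range(-(-x0//step)*step,x1,step):
        cv2.line(im,(int((x-x0+.5)*s),0),(int((x-x0+.5)*s),6),(0,0,255),1); cv2.putText(im,str(x),(int((x-x0+.5)*s)-10,16),0,.35,(0,0,255),1)
    for y in range(-(-y0//step)*step,y1,step):
        cv2.line(im,(0,int((y-y0+.5)*s)),(6,int((y-y0+.5)*s)),(0,0,255),1); cv2.putText(im,str(y),(8,int((y-y0+.5)*s)+4),0,.35,(0,0,255),1)
    return im
E
python3 - <<'E'
from h import *
a=tick("t1",(95,150,175,240),5); b=tick("t1",(195,62,295,182),4)
h=max(a.shape[0],b.shape[0]); z=np.zeros((h,a.shape[1]+b.shape[1],3),np.uint8)
z[:a.shape[0],:400]=a; z[:b.shape[0],400:]=b
cv2.imwrite("pics/c1.png",z)
cv2.imwrite("pics/c2.png",tick("s1",(100,150,285,340),3.1))
E
```

```text
(no output)
```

View pics/c1.png

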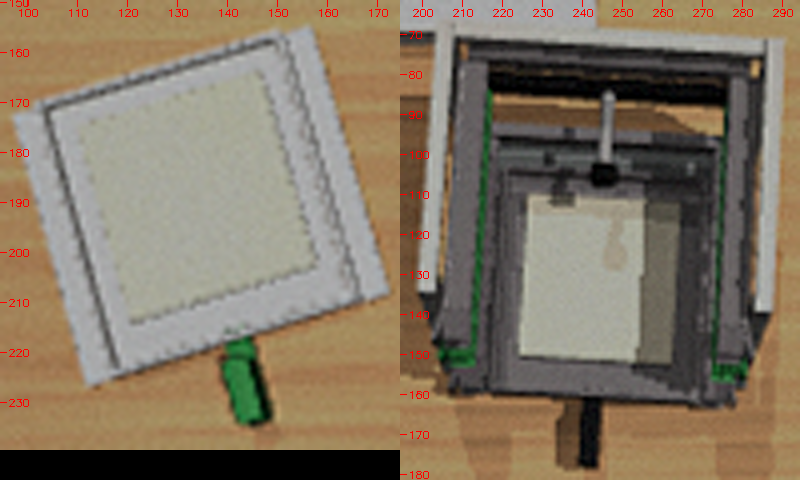

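View pics/c2.png

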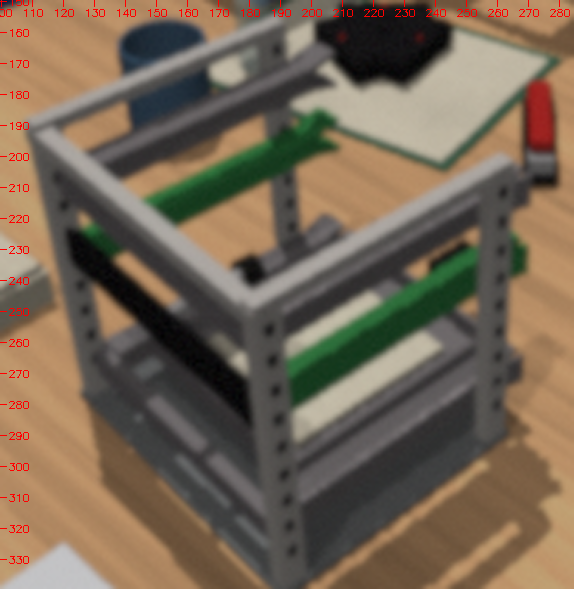

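```bash
python3 - <<'E'
from h import *
P=np.array
print("tray corners z=4mm")
T=[onz("top",u,.004) for u in[(97,172.1),(156.9,155.1),(172.1,208.1),(112.1,226.7)]]
for t in T: print(t.round(4))
print("sides",[np.linalg.norm(T[i]-T[(i+1)%4]).round(4) for i in range(4)], "c",np.mean(T,0).round(4))
ax=(T[0]+T[1]-T[2]-T[3]); print("yaw deg",np.degrees(np.arctan2(ax[1],ax[0])), np.degrees(np.arctan2(*( (T[0]+T[3]-T[1]-T[2])[:2]*P([-1,1])))))
c=lambda x,y:(195+x/4-.5-100,62+y/4-.5)
print("sorter top z=.244 FL FR BR BL")
S=[onz("top",c(*u),.244) for u in[(418,292),(772,312),(785,38),(435,25)]]
for t in S: print(t.round(4))
print([np.linalg.norm(S[i]-S[(i+1)%4]).round(4) for i in range(4)])
s=lambda x,y:(100+x/3.1-.5,150+y/3.1-.5)
for n,u,z in[("BL? top",(40,130),.244),("BR/near top",(250,302),.244),("F top",(508,157),.244),("foot near",(285,588),0),("foot F",(495,440),0),("foot far",(90,395),0)]: print(n,onz("scene",s(*u),z).round(4))
E
```

```text
tray corners z=4mm
[0.6494 0.3896 0.004 ]
[0.7024 0.2012 0.004 ]
[0.5317 0.1513 0.004 ]
[0.4759 0.3373 0.004 ]
sides [np.float64(0.1956), np.float64(0.1778), np.float64(0.1941), np.float64(0.1813)] c [0.5898 0.2699 0.004 ]
yaw deg 16.534462810044538 16.194519167443318
sorter top z=.244 FL FR BR BL
[0.7045 0.046  0.244 ]
[ 0.6882 -0.193   0.244 ]
[ 0.8825 -0.2072  0.244 ]
[0.8938 0.0344 0.244 ]
[np.float64(0.2395), np.float64(0.1949), np.float64(0.2418), np.float64(0.1896)]
BL? top [ 0.8801 -0.1911  0.244 ]
BR/near top [0.8948 0.0258 0.244 ]
F top [0.7038 0.0397 0.244 ]
foot near [ 0.8918  0.0246 -0.    ]
foot F [0.71   0.0412 0.    ]
foot far [ 0.8772 -0.206   0.    ]
```

```bash
cat >> h.py <<'E'
SO=np.array([0.693,-0.073,0]); SY=np.radians(-3.9)
def sw(p): # sorter->world
    c,s=np.cos(SY),np.sin(SY); return SO+np.atleast_2d(p)@np.array([[c,-s,0],[s,c,0],[0,0,1]]).T
def ws(p):
    c,s=np.cos(SY),np.sin(SY); return (np.atleast_2d(p)-SO)@np.array([[c,-s,0],[s,c,0],[0,0,1]])
E
python3 - <<'E'
from h import *
from scipy.optimize import least_squares
import h
c=lambda x,y:(95+x/4-.5+0,62+y/4-.5)
c=lambda x,y:(195+(x-400)/4-.5,62+y/4-.5)
s=lambda x,y:(100+x/3.1-.5,150+y/3.1-.5)
obs=[("top",c(418,292),(0,.122,.244)),("top",c(772,312),(0,-.122,.244)),("top",c(785,38),(.2,-.122,.244)),("top",c(435,25),(.2,.122,.244)),
("scene",s(40,130),(.2,-.122,.244)),("scene",s(250,302),(.2,.122,.244)),("scene",s(508,157),(0,.122,.244)),("scene",s(285,588),(.2,.122,0)),("scene",s(495,440),(0,.122,0)),("scene",s(90,395),(.2,-.122,0))]
def f(v):
    h.SO=np.array([v[0],v[1],0]);h.SY=v[2]
    return np.concatenate([proj(n,sw(p))[0]-u for n,u,p in obs])
r=least_squares(f,[.693,-.073,-.068],loss="soft_l1"); f(r.x); print(r.x, np.degrees(r.x[2])); print(r.fun.reshape(-1,2).round(1).tolist())
def ony(n,uv,y):
    K,E=cal(n); d=E[:3,:3]@np.linalg.inv(K)@np.array([*uv,1.]); o=ws(E[:3,3])[0]; d=ws(d+h.SO)[0]; return (o+d*(y-o[1])/d[1]).round(4)
for u in [(290,403),(490,282),(292,372),(470,252),(525,238),(525,272)]: print("near",ony("scene",s(*u),.103))
for u in [(130,230),(260,168),(335,118),(335,148)]: print("far",ony("scene",s(*u),-.086))
a=tick("s1",(175,215,275,290),6); b=tick("s1",(120,180,215,240),6)
z=np.zeros((450+360,600,3),np.uint8); z[:450]=a; z[450:,:570]=b
cv2.imwrite("pics/c3.png",cv2.resize(z,None,fx=.74,fy=.74))
E
```

```text
[ 0.69118498 -0.0748111  -0.07130838] -4.085669390194417
[[-0.3, 1.7], [1.4, 2.0], [1.3, 0.2], [0.6, -1.9], [-6.6, -3.5], [0.5, 3.3], [4.2, 0.6], [-0.2, 4.8], [4.9, -1.2], [-3.1, 0.1]]
near [0.1693 0.103  0.1407]
near [0.0051 0.103  0.1361]
near [0.1659 0.103  0.1636]
near [0.0239 0.103  0.1725]
near [-0.027   0.103   0.1555]
near [-0.0284  0.103   0.1249]
far [ 0.1573 -0.086   0.1526]
far [ 0.051  -0.086   0.1508]
far [-0.0182 -0.086   0.1621]
far [-0.0166 -0.086   0.1356]
```

View pics/c3.png

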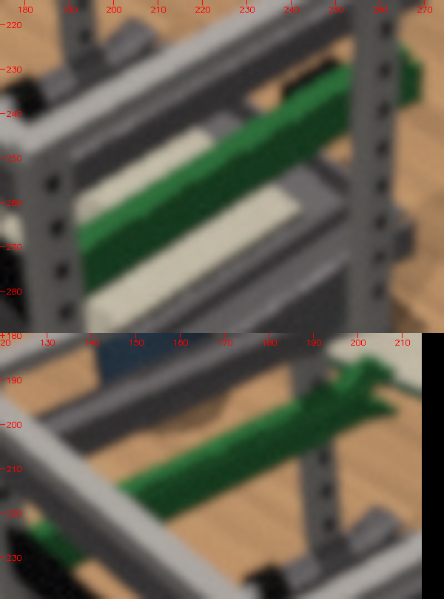

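```bash
python3 - <<'E'
from h import *
# average frames
for n in("scene","top"):
    im=np.mean([optics.grab_frame(n).astype(float) for _ in range(4)],0); cv2.imwrite(f"pics/{n}avg_raw.png",im[:,:,::-1].round().astype(np.uint8))
im=cv2.imread("pics/sceneavg_raw.png").astype(float); g=im[:,:,1]-np.maximum(im[:,:,0],im[:,:,2])
def edges(cols,lo,hi):
    for c in cols:
        col=np.mean(g[lo:hi,c-1:c+2],1) ; m=col.max(); idx=np.where(col>m/2*0.9)[0]; i,j=idx[0],idx[-1]; th=m*.45
        a=i-1+(th-col[i-1])/(col[i]-col[i-1]); b=j+(col[j]-th)/(col[j]-col[j+1]); print(c,round(lo+a,2),round(lo+b,2), col[i-1:j+2].round(0).astype(int).tolist())
print("near");edges(range(200,251,10),225,290)
print("far");edges(range(152,196,6),185,230)
im=cv2.imread("pics/topavg_raw.png").astype(float); g=im[:,:,1]-np.maximum(im[:,:,0],im[:,:,2])
print("top rows")
for r in range(84,156,5):
    row=np.mean(g[r-1:r+2,:],0); print(r,row[204:224].round(0).astype(int).tolist(),row[266:288].round(0).astype(int).tolist())
E
```

```text
near
200 261.07 276.35 [22, 40, 49, 51, 50, 45, 38, 32, 29, 28, 28, 28, 28, 28, 27, 26, 18]
210 255.08 270.02 [22, 41, 49, 51, 49, 44, 38, 32, 29, 29, 28, 28, 28, 28, 26, 23, 14]
220 249.03 263.54 [22, 41, 49, 51, 49, 45, 37, 31, 29, 28, 28, 27, 28, 28, 26, 20]
230 242.19 257.14 [21, 33, 45, 51, 51, 49, 44, 36, 29, 28, 28, 27, 28, 27, 27, 24, 17]
240 235.84 251.25 [12, 25, 40, 49, 51, 50, 48, 41, 34, 29, 28, 28, 27, 27, 28, 27, 25, 17]
250 229.81 244.35 [3, 27, 40, 48, 51, 50, 46, 39, 32, 29, 28, 27, 28, 27, 29, 27, 16]
far
152 211.08 217.76 [20, 45, 48, 43, 38, 33, 27, 20]
158 208.5 219.97 [8, 37, 50, 46, 39, 33, 31, 30, 29, 29, 29, 29, 22]
164 205.49 217.04 [6, 39, 49, 45, 38, 34, 31, 30, 29, 28, 28, 29, 23, 3]
170 202.5 213.96 [7, 39, 51, 48, 42, 36, 33, 31, 29, 29, 29, 29, 23]
176 199.61 211.01 [3, 34, 49, 45, 38, 33, 31, 30, 29, 29, 28, 29, 22, 2]
182 196.75 208.13 [-2, 29, 48, 47, 42, 37, 33, 31, 29, 29, 29, 30, 24, 3]
188 193.52 206.55 [10, 21, 31, 35, 34, 32, 32, 29, 29, 29, 29, 29, 28, 22, 11]
194 190.32 202.75 [8, 27, 32, 31, 30, 31, 31, 31, 29, 28, 28, 29, 23, 12]
top rows
[... 1881 characters left out ...]
, 1, 2, 1]
139 [-3, -5, -5, -5, -5, -5, -6, -7, 4, 39, 25, -9, -4, -2, -2, -4, -3, -2, -4, -4] [-3, -3, -3, -2, -3, -4, -2, 16, 18, -7, -5, -4, -5, -4, -3, -2, -1, -1, 0, 1, 0, -5]
144 [-3, -3, -5, -5, -4, -5, -5, -8, 5, 42, 12, -8, -4, -2, -3, -4, -3, -4, -4, -5] [-3, -2, -2, -4, -3, -4, 1, 22, 10, -7, -5, -5, -5, -4, -5, -3, -3, 0, 0, -7, -29, -41]
149 [7, 35, 18, 25, 28, 27, 29, 28, 37, 41, 5, -8, -3, -3, -4, -3, -4, -3, -5, -4] [-2, -2, -2, -1, -3, -5, 3, 23, 3, -7, -4, -5, -4, -5, -4, -1, -4, -5, -24, -42, -39, -39]
154 [-25, -21, -6, 1, 8, 6, 8, 7, 8, 6, -7, -5, -3, -2, -4, -3, -3, -4, -4, -4] [-2, -3, -2, -4, -4, -7, 1, 47, 45, 29, 38, 34, 36, 27, 36, 43, -28, -39, -30, -36, -41, -41]
```

```bash
cat > fit.py <<'E'
from h import *
import h
from scipy.optimize import least_squares
L=[] # (cam, pixel, y, dz key, normal-dir) residual perpendicular distance of pixel to projected line
near={200:(261.07,267,276.9),210:(255.08,261,270.5),220:(249.03,255,264.2),230:(242.19,248.7,257.8),240:(235.84,242.5,251.9)}
far={158:(208.5,220.3),164:(205.49,217.3),170:(202.5,214.3),176:(199.61,211.3),182:(196.75,208.4)}
for c,(a,m,b) in near.items(): L+=[("scene",(c,a),.086,1,0),("scene",(c,m),.102,1,1),("scene",(c,b),.102,-1,1)]
for c,(a,b) in far.items(): L+=[("scene",(c,a),-.102,1,1),("scene",(c,b),-.086,-1,0)]
for r,l in[(89,217.43),(109,216.2),(129,214.8),(139,214.15)]: L.append(("top",(l,r),.086,-1,0))
for r,l in[(99,274.68),(109,274.35),(129,273.3),(139,272.67),(149,272.35)]: L.append(("top",(l,r),-.086,-1,0))
def line(v,y,k,o,t):
    h.SO=np.array([.691,v[0],0]);h.SY=v[1]
    yy=y+np.sign(y)*t*o; z=v[2]+(.010+t if k>0 else -t)
    return sw([[0.02,yy,z],[.16,yy,z]])
def f(v):
    out=[]
    for n,u,y,k,o in L:
        p=proj(n,line(v,y,k,o,v[3])); d=p[1]-p[0]; d/=np.linalg.norm(d); w=np.array(u)-p[0]; out.append((d[0]*w[1]-d[1]*w[0])*(1 if n=="scene" else 1.5))
    return np.array(out)
r=least_squares(f,[-.074,-.068,.135,.003],loss="soft_l1",f_scale=.5)
print(r.x,np.degrees(r.x[1])); print(f(r.x).round(2).tolist())
v=r.x;h.SO=np.array([.691,v[0],0]);h.SY=v[1]
# flare front ends
for u in[(207.5,152.5),(280,156.5)]:
    print("top flare front",[ws(onz("top",u,v[2]+dz))[0].round(4) for dz in(-.005,.005,.02)])
E
python3 fit.py
```

```text
[-0.07301415 -0.07012532  0.1445727   0.00274348] -4.017884883942977
[-0.13, 2.64, -0.34, -0.2, 2.44, -0.29, -0.23, 2.24, -0.33, 0.42, 2.29, -0.29, 0.65, 2.26, -0.67, -0.47, 0.12, -0.36, 0.11, -0.28, 0.1, -0.28, 0.09, -0.31, -0.02, 0.07, 0.27, 0.21, 0.25, -0.36, -0.12, -0.22, -0.43, -0.17]
top flare front [array([-0.0199,  0.1023,  0.1396]), array([-0.0221,  0.1015,  0.1496]), array([-0.0255,  0.1002,  0.1646])]
top flare front [array([-0.0194, -0.1091,  0.1396]), array([-0.0216, -0.1084,  0.1496]), array([-0.0249, -0.1074,  0.1646])]
```

```bash
python3 - <<'E'
from h import *
from scipy.spatial.transform import Rotation as R
s=telemetry.sense(); M=R.from_rotvec(s["ee_rot"]).as_matrix(); print(M.round(3)); z=M[:,2]
print("t",s["t"],"pos",s["tcp_pos"],"jaw yaw deg",np.degrees(np.arctan2(z[1],z[0])))
c=np.array([.5898,.2699]);a=np.radians(16.4);d=np.array([np.cos(a),np.sin(a)]);e=np.array([-d[1],d[0]])
print("handle",c-.125*d)
for zz,k in[(.042,"top"),(0.0,"bot")]:
  print(k,proj("top",[[*(c+x*d+y*e),zz] for x in(-.145,-.105) for y in(-.008,.008)]).round(1).tolist())
im=cv2.imread("pics/topavg_raw.png").astype(float); g=im[:,:,1]-np.maximum(im[:,:,0],im[:,:,2])
ys,xs=np.where(g[205:245,125:165]>25); print("green blob",xs.min()+125,xs.max()+125,ys.min()+205,ys.max()+205)
print(im[210:240,135:155,1].astype(int)[::2]); print("sanitiser",onz("top",(373,214),.1))
E
```

```text
[[-0.975  0.     0.224]
 [-0.224  0.    -0.975]
 [-0.    -1.    -0.   ]]
t 0.5 pos [ 0.1399116 -0.6091063  0.2007125] jaw yaw deg -77.06344944709268
handle [0.46988575 0.23460732]
top [[146.9, 232.9], [141.8, 234.5], [143.4, 220.3], [138.3, 221.9]]
bot [[149.6, 233.6], [144.6, 235.1], [146.2, 221.4], [141.2, 222.9]]
green blob 140 147 217 234
[[133 136 174 172 170 170 170 172 168 171 169 168 168 169 168 170 169 170
  168 170]
 [169 169 169 168 168 168 170 168 168 168 171 170 169 168 170 167 165 154
  142 147]
 [169 168 168 170 167 174 172 171 161 152 167 170 170 151 144 156 137 105
   97  80]
 [168 170 169 170 152 123 135 137 162 156 133  98  84  76  97 107 116 120
  126 127]
 [154 144 157 138  99  87  78  90 108  98  76 111 128 130 142 142 141 139
  140 140]
 [ 63  72 100 110  96 104 106 102 110 122 106  87 139 132 129 130 132 132
  131 131]
 [118 122 126  85  68 102 132 129 124  80  12  59 131 138 138 134 134 137
  136 135]
 [125 128 132 115  81 124 120 119 130 114  18  30  84 134 124 124 124 122
  118 117]
 [125 122 125 114  73  71 124 120 125 130 106  14  42  97 126 120 119 120
  120 122]
 [128 126 129 131 121  93 114 121 122 132 123  36  23  81 142 132 132 129
  129 132]
 [136 136 135 135 140 120  68 124 122 125 136 124  12  36  96 145 139 138
  137 139]
 [137 137 137 139 138 131 102 112 123 128 136 126  54  19  70 149 142 137
  138 139]
 [144 140 142 142 142 143 130 104 119  90  33  30  42  76 107 146 139 142
  139 140]
 [126 125 124 122 123 126 127 124 127 132 126 109 110 110 106 106 117 124
  122 122]
 [139 139 138 140 140 138 138 139 138 140 135 119 116 116 120 130 141 140
  137 139]]
sanitiser [ 0.49590965 -0.4550999   0.1       ]
```

Emit:
drive_tool(deltas=[[1, 0.018, 0.035, 0, 0, 0, 0.005], [1, 0.018, 0.035, 0, 0, 0, 0.005], [1, 0.018, 0.035, 0, 0, 0, 0.005], [1, 0.018, 0.035, 0, 0, 0, 0.005], [1, 0.018, 0.035, 0, 0, 0, 0.005], [1, 0.018, 0.035, 0, 0, 0, 0.005], [1, 0.018, 0.035, 0, 0, 0, 0.005], [1, 0.018, 0.035, 0, 0, 0, 0.005], [1, 0.018, 0.035, 0, 0, 0, 0.005], [1, 0.018, 0.035, 0, 0, 0, 0.005], [1, 0.018, 0.035, 0, 0, 0, 0.005], [1, 0.018, 0.035, 0, 0, 0, 0.005]])

```text
t: 1.5
tcp_pos: [0.3565, -0.1875, 0.2013]
ee_rot: [-0.296, 2.067, -2.069]
ft_force: [1.3, -1.1, -0.3]
gripper_width: 0.0853
```

Emit:
drive_tool(deltas=[[1, 0.0095, 0.035, 0, 0, 0, 0], [1, 0.0095, 0.035, 0, 0, 0, 0], [1, 0.0095, 0.035, 0, 0, 0, 0], [1, 0.0095, 0.035, 0, 0, 0, 0], [1, 0.0095, 0.035, 0, 0, 0, 0], [1, 0.0095, 0.035, 0, 0, 0, 0], [1, 0.0095, 0.035, 0, 0, 0, 0], [1, 0.0095, 0.035, -0.01, 0, 0, 0], [1, 0.0095, 0.035, -0.01, 0, 0, 0], [1, 0.0095, 0.035, -0.02, 0, 0, 0], [1, 0.0095, 0.035, -0.02, 0, 0, 0], [1, 0, 0, 0, 0, 0, 0]])

```text
t: 2.5
tcp_pos: [0.4591, 0.2003, 0.1369]
ee_rot: [-0.307, 2.069, -2.066]
ft_force: [-0.1, -1.0, 0.5]
gripper_width: 0.0854
```

Emit:
drive_tool(deltas=[[1, 0.003, 0.012, -0.02, 0, 0, 0], [1, 0.004, 0.012, -0.02, 0, 0, 0], [1, 0.003, 0.011, -0.02, 0, 0, 0], [1, 0, 0, -0.01, 0, 0, 0], [1, 0, 0, 0, 0, 0, 0], [1, 0, 0, 0, 0, 0, 0]])

```text
t: 3.0
tcp_pos: [0.4698, 0.2299, 0.0707]
ee_rot: [-0.299, 2.068, -2.07]
ft_force: [-0.2, 0.4, 0.6]
gripper_width: 0.0854
```

```bash
python3 - <<'E'
from h import *
from scipy.spatial.transform import Rotation as R
s=telemetry.sense(); M=R.from_rotvec(s["ee_rot"]).as_matrix(); z=M[:,2]
print(s["tcp_pos"],M[:,1],np.degrees(np.arctan2(z[1],z[0])),s["qpos"])
snap("top","t2"); snap("scene","s2")
a=tick("t2",(100,180,180,260),5); b=tick("s2",(330,210,430,310),4)
cv2.imwrite("pics/c4.png",np.hstack([a,b]))
E
```

```text
[0.46982178 0.22992761 0.07066387] [-1.40766376e-03 -9.64640485e-04 -9.99998544e-01] -73.63077253450903 [ 3.72124863e-01  2.83243688e-01  1.96527781e+00 -4.95866769e-04
  8.94733270e-01  1.65753530e+00]
```

View pics/c4.png

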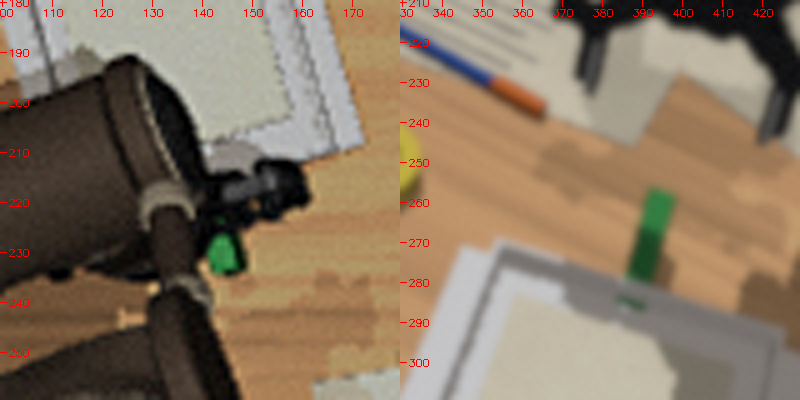

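```bash
python3 -c "
from h import *
print(proj('scene',[[.4699,.2346,.042]]),onz('scene',(394,261.7),.042))"
```

```text
[[394.21526935 262.83987707]] [0.46684568 0.2325183  0.042     ]
```

Emit:
drive_tool(deltas=[[1, 0, 0.0022, -0.014, 0, 0, 0], [1, 0, 0.0023, -0.014, 0, 0, 0], [1, 0, 0, -0.014, 0, 0, 0], [1, 0, 0, -0.013, 0, 0, 0], [1, 0, 0, 0, 0, 0, 0], [1, 0, 0, 0, 0, 0, 0]])

```text
t: 3.6
tcp_pos: [0.4707, 0.2349, 0.0165]
ee_rot: [-0.297, 2.068, -2.068]
ft_force: [-0.6, 0.5, -0.5]
gripper_width: 0.0855
```

Emit:
drive_tool(deltas=[[0, 0, 0, 0, 0, 0, 0], [0, 0, 0, 0, 0, 0, 0], [0, 0, 0, 0, 0, 0, 0], [0, 0, 0, 0, 0, 0, 0], [0, 0, 0, 0, 0, 0, 0], [0, 0, 0, 0, 0, 0, 0], [0, 0, 0, 0, 0, 0, 0], [0, 0, 0, 0, 0, 0, 0]], force=100)

```text
t: 4.27
tcp_pos: [0.4704, 0.2354, 0.0158]
ee_rot: [-0.298, 2.068, -2.068]
ft_force: [-0.1, 0.1, 0.1]
gripper_width: 0.0001
```

Emit:
drive_tool(deltas=[[0, 0, 0, 0.01, 0, 0, 0], [0, 0, 0, 0.02, 0, 0, 0], [0, 0, 0, 0.025, 0, 0, 0], [0, 0, 0, 0.025, 0, 0, 0], [0, 0, 0, 0.025, 0, 0, 0], [0, 0, 0, 0.02, 0, 0, 0], [0, 0, 0, 0.01, 0, 0, 0], [0, 0, 0, 0, 0, 0, 0]])

```text
t: 4.93
tcp_pos: [0.4727, 0.2363, 0.1542]
ee_rot: [-0.291, 2.067, -2.064]
ft_force: [0.6, -0.2, -0.9]
gripper_width: 0.0001
```

```bash
python3 - <<'E'
from h import *
snap("top","t3"); snap("scene","s3")
a=tick("t3",(90,160,180,260),4.4); b=tick("s3",(320,190,440,310),3.6)
z=np.zeros((440,a.shape[1]+b.shape[1],3),np.uint8); z[:a.shape[0],:a.shape[1]]=a; z[:b.shape[0],a.shape[1]:]=b
cv2.imwrite("pics/c5.png",z)
E
```

```text
(no output)
```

View pics/c5.png

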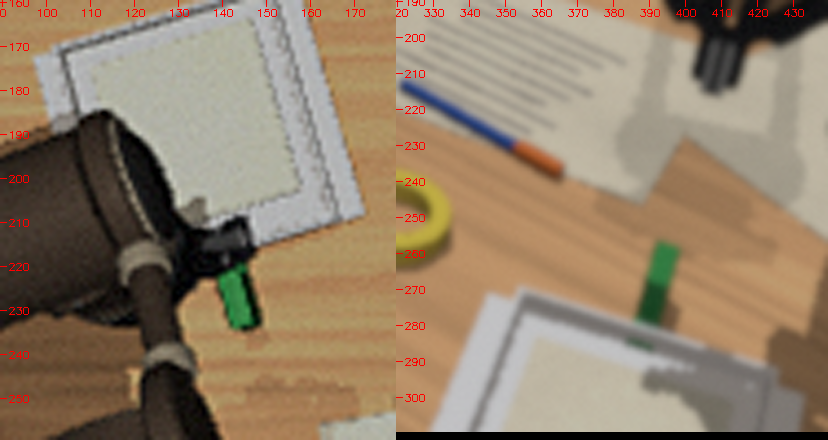

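```bash
python3 - <<'E'
from h import *
for n in("scene","top"): print(n,proj(n,[[.4727,.2363,.146],[.4727,.2363,.165],[.4705,.2352,.042]]).round(1).tolist(), proj(n,[[.4699,.2346,.042],[.4699,.2346,0]]).round(1).tolist())
print(onz("scene",(408,215),.146),onz("scene",(408,215),.16), telemetry.sense())
E
```

```text
scene [[404.1, 228.1], [406.1, 221.0], [394.3, 263.1]] [[394.2, 262.8], [390.6, 276.1]]
top [[134.5, 224.0], [133.0, 223.5], [142.5, 227.2]] [[142.6, 227.4], [145.4, 228.2]]
[0.42451885 0.22207086 0.146     ] [0.44367199 0.2279492  0.16      ] {'t': 5.0333, 'qpos': array([3.81162086e-01, 1.73915170e-01, 1.91066296e+00, 1.13317881e-05,
       1.05716639e+00, 1.66608967e+00]), 'joint_vel': array([-0.00027131,  0.02576577,  0.02522852,  0.00261273,  0.00058355,
       -0.00040529]), 'joint_torque': array([ 2.53642698e-03, -3.46097338e+01, -2.65780556e+01,  7.33989127e-04,
       -4.87646624e-02, -1.23048324e-05]), 'tcp_pos': array([0.47007573, 0.23525487, 0.1505961 ]), 'ee_rot': array([-0.29778837,  2.0681101 , -2.06816495]), 'ft_force': array([-0.39700839,  0.76216161,  0.17726911]), 'ft_torque': array([0.01171278, 0.03531123, 0.02393512]), 'gripper_width': -8.68341644070741e-05}
```

```bash
python3 - <<'E'
from h import *
for P,o in[((.1398,-.6084,.1997),(230,59.5)),((.4698,.2299,.0707),(400,239)),((.4727,.2363,.1542),(408,216))]:
    print("obs",o,[(dz,proj("scene",[[P[0],P[1],P[2]+dz]])[0].round(1).tolist()) for dz in(-.008,.005,.02,.03)])
im=cv2.imread("pics/s3_raw.png"); p=proj("scene",[[.4727,.2363,.1542+d] for d in(-.008,.011,.04)])
z=tick("s3",(370,150,450,280),4.5)
for q in p: cv2.circle(z,(int((q[0]-370+.5)*4.5),int((q[1]-150+.5)*4.5)),3,(0,0,255),-1)
z2=tick("s2",(350,170,450,280),4.5)
for d in(-.008,.005,.04):
    for k in(-.0425,0,.0425):
        q=proj("scene",[[.4698-.282*k,.2299+.96*k,.0707+d]])[0]; cv2.circle(z2,(int((q[0]-350+.5)*4.5),int((q[1]-170+.5)*4.5)),3,(0,0,255),-1)
h_=max(z.shape[0],z2.shape[0]); w=np.zeros((h_,z.shape[1]+z2.shape[1],3),np.uint8); w[:z.shape[0],:z.shape[1]]=z; w[:z2.shape[0],z.shape[1]:]=z2
cv2.imwrite("pics/c6.png",w)
E
```

```text
obs (230, 59.5) [(-0.008, [229.5, 72.1]), (0.005, [229.4, 68.5]), (0.02, [229.4, 64.4]), (0.03, [229.3, 61.6])]
obs (400, 239) [(-0.008, [394.2, 255.1]), (0.005, [395.3, 250.7]), (0.02, [396.7, 245.7]), (0.03, [397.6, 242.2])]
obs (408, 216) [(-0.008, [404.2, 228.0]), (0.005, [405.5, 223.2]), (0.02, [407.0, 217.6]), (0.03, [408.1, 213.7])]
```

View pics/c6.png

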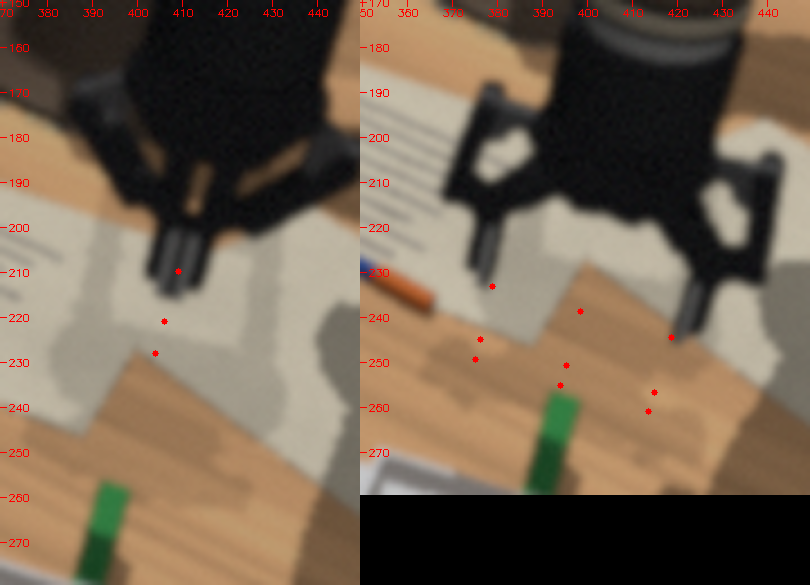

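Emit:
drive_tool(deltas=[[1, 0, 0, 0, 0, 0, 0], [1, 0, 0, 0, 0, 0, 0], [1, 0, 0, -0.015, 0, 0, 0], [1, 0, 0, -0.025, 0, 0, 0], [1, 0, 0, -0.025, 0, 0, 0], [1, 0, 0, -0.025, 0, 0, 0], [1, 0, 0, -0.025, 0, 0, 0], [1, 0, 0, -0.018, 0, 0, 0], [1, 0, 0, -0.01, 0, 0, 0], [1, 0, 0, -0.007, 0, 0, 0], [1, 0, 0, 0, 0, 0, 0], [1, 0, 0, 0, 0, 0, 0]])

```text
t: 6.03
tcp_pos: [0.4706, 0.2354, 0.0008]
ee_rot: [-0.298, 2.068, -2.068]
ft_force: [0.2, 0.1, 0.5]
gripper_width: 0.0858
```

Emit:
drive_tool(deltas=[[1, 0, 0, -0.005, 0, 0, 0], [1, 0, 0, -0.005, 0, 0, 0], [1, 0, 0, -0.003, 0, 0, 0], [1, 0, 0, 0, 0, 0, 0], [1, 0, 0, 0, 0, 0, 0]])

```text
t: 6.45
tcp_pos: [0.4703, 0.2353, -0.0122]
ee_rot: [-0.298, 2.068, -2.068]
ft_force: [-0.4, -0.3, -0.1]
gripper_width: 0.0854
```

Emit:
drive_tool(deltas=[[0, 0, 0, 0, 0, 0, 0], [0, 0, 0, 0, 0, 0, 0], [0, 0, 0, 0, 0, 0, 0], [0, 0, 0, 0, 0, 0, 0], [0, 0, 0, 0, 0, 0, 0], [0, 0, 0, 0, 0, 0, 0], [0, 0, 0, 0, 0, 0, 0], [0, 0, 0, 0, 0, 0, 0]], force=100)

```text
t: 7.12
tcp_pos: [0.4706, 0.2355, -0.0119]
ee_rot: [-0.297, 2.068, -2.068]
ft_force: [-1.5, 0.4, 3.5]
gripper_width: 0.014
```

Emit:
drive_tool(deltas=[[0, 0, 0, 0.003, 0, 0, 0], [0, 0, 0, 0.007, 0, 0, 0], [0, 0, 0, 0.012, 0, 0, 0], [0, 0, 0, 0.018, 0, 0, 0], [0, 0, 0, 0.02, 0, 0, 0], [0, 0, 0, 0.02, 0, 0, 0], [0, 0, 0, 0.02, 0, 0, 0], [0, 0, 0, 0.02, 0, 0, 0], [0, 0, 0, 0.015, 0, 0, 0], [0, 0, 0, 0.01, 0, 0, 0], [0, 0, 0, 0.005, 0, 0, 0], [0, 0, 0, 0, 0, 0, 0]])

```text
t: 8.12
tcp_pos: [0.4711, 0.2357, 0.1392]
ee_rot: [-0.295, 2.068, -2.066]
ft_force: [0.2, 1.4, -1.4]
gripper_width: 0.0137
```

Emit:
drive_tool(deltas=[[0, -0.004, -0.01, 0, 0, 0, -0.012], [0, -0.004, -0.02, 0, 0, 0, -0.024], [0, -0.004, -0.02, 0, 0, 0, -0.028], [0, -0.004, -0.021, 0, 0, 0, -0.028], [0, -0.004, -0.021, 0, 0, 0, -0.028], [0, -0.004, -0.021, 0, 0, 0, -0.028], [0, -0.004, -0.021, 0, 0, 0, -0.028], [0, -0.004, -0.021, 0, 0, 0, -0.028], [0, -0.004, -0.021, 0, 0, 0, -0.03], [0, -0.004, -0.021, 0, 0, 0, -0.03], [0, -0.004, -0.021, 0, 0, 0, -0.03], [0, -0.003, -0.022, 0, 0, 0, -0.03]])

```text
t: 9.12
tcp_pos: [0.4207, -0.0058, 0.1361]
ee_rot: [-0.039, -2.199, 2.199]
ft_force: [0.5, -0.1, -2.3]
gripper_width: 0.0138
```

Emit:
drive_tool(deltas=[[0, 0, -0.02, 0, 0, 0, -0.016], [0, 0, -0.016, 0, 0, 0, -0.01], [0, 0, -0.01, 0, 0, 0, -0.004], [0, 0, -0.004, 0, 0, 0, -0.002], [0, 0, 0, 0, 0, 0, 0], [0, 0, 0, 0, 0, 0, 0], [0, 0, 0, 0, 0, 0, 0], [0, 0, 0, 0, 0, 0, 0]])

```text
t: 9.78
tcp_pos: [0.4232, -0.0539, 0.1376]
ee_rot: [-0.075, -2.186, 2.186]
ft_force: [0.0, -0.4, -2.2]
gripper_width: 0.0141
```

```bash
cat >> h.py <<'E'
from scipy.spatial.transform import Rotation as R
SO=np.array([0.691,-0.073,0]); SY=np.radians(-4.0); H=.1446
def st():
    s=telemetry.sense(); M=R.from_rotvec(s["ee_rot"]).as_matrix()
    print("t",round(s["t"],2),"sorter xyz",ws(s["tcp_pos"])[0].round(4),"tray yaw",round(np.degrees(np.arctan2(M[1,2],M[0,2]))+90,2),"down",M[:,1].round(4),"F(sorter)",(ws(s["ft_force"]+SO)[0]).round(2),"M",s["ft_torque"].round(2),"w",s["gripper_width"].round(4))
E
python3 - <<'E'
from h import *
st(); snap("top","t4"); snap("scene","s4")
a=tick("t4",(150,60,310,250),2.7); b=tick("s4",(170,110,400,300),1.6,20)
z=np.zeros((max(a.shape[0],b.shape[0]),a.shape[1]+b.shape[1],3),np.uint8); z[:a.shape[0],:a.shape[1]]=a; z[:b.shape[0],a.shape[1]:]=b
cv2.imwrite("pics/c7.png",z)
E
```

```text
Traceback (most recent call last):
  File "h.py", line 34, in st
    print("t",round(s["t"],2),"sorter xyz",ws(s["tcp_pos"])[0].round(4),"tray yaw",round(np.degrees(np.arctan2(M[1,2],M[0,2]))+90,2),"down",M[:,1].round(4),"F(sorter)",(ws(s["ft_force"]+SO)[0]).round(2),"M",s["ft_torque"].round(2),"w",s["gripper_width"].round(4))
                                                                                                                                                                                                                                           ^^^^^^^^^^^^^^^^^^^^^^^^
AttributeError: 'float' object has no attribute 'round'
```

```bash
sed -i 's/s\["gripper_width"\].round(4)/round(s["gripper_width"],4)/' h.py
python3 - <<'E'
from h import *
st(); snap("top","t4"); snap("scene","s4")
a=tick("t4",(170,130,310,250),3.0); b=tick("s4",(230,120,350,260),3.1)
z=np.zeros((max(a.shape[0],b.shape[0]),a.shape[1]+b.shape[1],3),np.uint8); z[:a.shape[0],:a.shape[1]]=a; z[:b.shape[0],a.shape[1]:]=b
cv2.imwrite("pics/c7.png",z)
E
```

```text
t 9.78 sorter xyz [-0.2685  0.0004  0.1376] tray yaw -3.96 down [-4.e-04  3.e-04 -1.e+00] F(sorter) [ 0.03 -0.37 -2.2 ] M [ 0.06  0.21 -0.09] w 0.0141
```

View pics/c7.png

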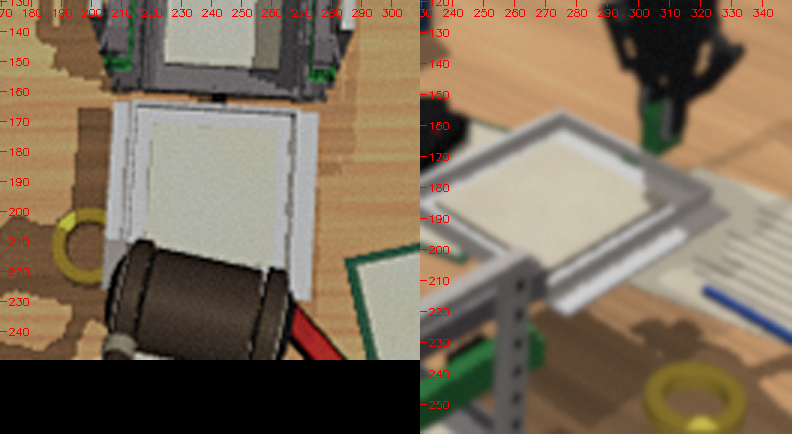

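```bash
python3 - <<'E'
from h import *
for z in(.1495,.1535):
  for n,k,u in[("top","FL",(208.5,163.2)),("top","FR",(275.8,167.2)),("top","RR",(272.8,229.5)),("scene","FL",(276.3,221.1)),("scene","RL",(328.5,188.9))]: print(z,n,k,ws(onz(n,u,z))[0].round(4))
E
```

```text
0.1495 top FL [-0.0534  0.0964  0.1495]
0.1495 top FR [-0.0538 -0.0978  0.1495]
0.1495 top RR [-0.2333 -0.0976  0.1495]
0.1495 scene FL [-0.0558  0.095   0.1495]
0.1495 scene RL [-0.2344  0.0956  0.1495]
0.1535 top FL [-0.0541  0.0961  0.1535]
0.1535 top FR [-0.0546 -0.0975  0.1535]
0.1535 top RR [-0.2336 -0.0974  0.1535]
0.1535 scene FL [-0.0521  0.0983  0.1535]
0.1535 scene RL [-0.2294  0.0989  0.1535]
```

Emit:
drive_tool(deltas=[[0, 0.002, 0, -0.001, 0, 0, 0], [0, 0.004, -0.0003, -0.001, 0, 0, 0], [0, 0.005, -0.0003, 0, 0, 0, 0], [0, 0.005, -0.0004, 0, 0, 0, 0], [0, 0.005, -0.0004, 0, 0, 0, 0], [0, 0.005, -0.0003, 0, 0, 0, 0], [0, 0.005, -0.0004, 0, 0, 0, 0], [0, 0.005, -0.0003, 0, 0, 0, 0], [0, 0.005, -0.0004, 0, 0, 0, 0], [0, 0.005, -0.0003, 0, 0, 0, 0], [0, 0.005, -0.0004, 0, 0, 0, 0], [0, 0.003, 0, 0, 0, 0, 0]])

```text
t: 10.88
tcp_pos: [0.4782, -0.0583, 0.1358]
ee_rot: [-0.077, -2.186, 2.186]
ft_force: [-0.2, -0.5, -2.4]
gripper_width: 0.0137
```

```bash
python3 -c "
from h import *
st()"
```

```text
t 10.88 sorter xyz [-2.133e-01 -1.000e-04  1.358e-01] tray yaw -4.03 down [ 5.e-04 -1.e-04 -1.e+00] F(sorter) [-0.15 -0.47 -2.45] M [-0.03  0.19 -0.05] w 0.0137
```

Emit:
drive_tool(deltas=[[0, 0.005, -0.0003, 0, 0, 0, 0], [0, 0.005, -0.0004, 0, 0, 0, 0], [0, 0.005, -0.0003, 0, 0, 0, 0], [0, 0.005, -0.0004, 0, 0, 0, 0], [0, 0.005, -0.0003, 0, 0, 0, 0], [0, 0.005, -0.0004, 0, 0, 0, 0], [0, 0.004, -0.0003, 0, 0, 0, 0]])

```text
t: 11.47
tcp_pos: [0.5121, -0.0606, 0.1358]
ee_rot: [-0.077, -2.186, 2.186]
ft_force: [0.5, 0.4, -1.8]
gripper_width: 0.0145
```

Emit:
drive_tool(deltas=[[0, 0.005, -0.0003, 0, 0, 0, 0], [0, 0.006, -0.0004, 0, 0, 0, 0], [0, 0.006, -0.0005, 0, 0, 0, 0], [0, 0.006, -0.0004, 0, 0, 0, 0], [0, 0.006, -0.0004, 0, 0, 0, 0], [0, 0.006, -0.0004, 0, 0, 0, 0], [0, 0.006, -0.0004, 0, 0, 0, 0], [0, 0.004, -0.0003, 0, 0, 0, 0]])

```text
t: 12.13
tcp_pos: [0.5573, -0.0637, 0.1358]
ee_rot: [-0.077, -2.186, 2.186]
ft_force: [-0.6, 0.2, -2.8]
gripper_width: 0.0143
```

```bash
python3 -c "
from h import *
st()"
```

```text
t 12.13 sorter xyz [-1.341e-01 -1.000e-04  1.358e-01] tray yaw -4.02 down [ 3.e-04 -1.e-04 -1.e+00] F(sorter) [-0.64  0.16 -2.82] M [-0.02  0.21 -0.01] w 0.0143
```

Emit:
drive_tool(deltas=[[0, 0, 0, -0.0005, 0, 0, 0], [0, 0, 0, -0.0005, 0, 0, 0], [0, 0, 0, -0.0005, 0, 0, 0], [0, 0, 0, 0, 0, 0, 0]])

```text
t: 12.47
tcp_pos: [0.5559, -0.0636, 0.134]
ee_rot: [-0.076, -2.185, 2.185]
ft_force: [0.5, -0.0, -1.8]
gripper_width: 0.0142
```

Emit:
drive_tool(deltas=[[0, 0, 0, -0.0005, 0, 0, 0], [0, 0, 0, -0.0005, 0, 0, 0], [0, 0, 0, 0, 0, 0, 0]])

```text
t: 12.72
tcp_pos: [0.5562, -0.0636, 0.1332]
ee_rot: [-0.077, -2.186, 2.186]
ft_force: [-0.8, -0.2, -2.6]
gripper_width: 0.0141
```

Emit:
drive_tool(deltas=[[0, 0, 0, -0.0005, 0, 0, 0], [0, 0, 0, 0, 0, 0, 0]])

```text
t: 12.88
tcp_pos: [0.5563, -0.0636, 0.1327]
ee_rot: [-0.077, -2.186, 2.186]
ft_force: [-1.1, -0.0, -2.2]
gripper_width: 0.0138
```

Emit:
drive_tool(deltas=[[0, 0, 0, -0.0005, 0, 0, 0], [0, 0, 0, 0, 0, 0, 0]])

```text
t: 13.05
tcp_pos: [0.5564, -0.0636, 0.1322]
ee_rot: [-0.077, -2.186, 2.186]
ft_force: [0.1, -0.5, -2.5]
gripper_width: 0.014
```

Emit:
drive_tool(deltas=[[0, 0, 0, -0.0005, 0, 0, 0], [0, 0, 0, 0, 0, 0, 0]])

```text
t: 13.22
tcp_pos: [0.5564, -0.0636, 0.1317]
ee_rot: [-0.077, -2.186, 2.186]
ft_force: [-0.4, -1.3, -2.8]
gripper_width: 0.0139
```

Emit:
drive_tool(deltas=[[0, 0, 0, -0.0005, 0, 0, 0], [0, 0, 0, 0, 0, 0, 0]])

```text
t: 13.38
tcp_pos: [0.5564, -0.0636, 0.1312]
ee_rot: [-0.077, -2.186, 2.186]
ft_force: [-0.4, -1.0, -1.7]
gripper_width: 0.0138
```

Emit:
drive_tool(deltas=[[0, 0, 0, -0.0005, 0, 0, 0], [0, 0, 0, 0, 0, 0, 0]])

```text
t: 13.55
tcp_pos: [0.5563, -0.0636, 0.1307]
ee_rot: [-0.076, -2.186, 2.186]
ft_force: [-0.3, -0.1, -2.6]
gripper_width: 0.014
```

Emit:
drive_tool(deltas=[[0, 0, 0, -0.0005, 0, 0, 0], [0, 0, 0, 0, 0, 0, 0]])

```text
t: 13.72
tcp_pos: [0.5563, -0.0636, 0.1302]
ee_rot: [-0.077, -2.186, 2.186]
ft_force: [0.7, 0.3, -2.1]
gripper_width: 0.0138
```

```bash
python3 -c "
from h import *
st()"
```

```text
t 13.72 sorter xyz [-1.350e-01 -1.000e-04  1.302e-01] tray yaw -4.02 down [-2.e-04  0.e+00 -1.e+00] F(sorter) [ 0.69  0.34 -2.08] M [ 0.03  0.27 -0.03] w 0.0138
```

```bash
python3 - <<'E'
from h import *
snap("scene","s5")
cv2.imwrite("pics/c8.png",tick("s5",(130,150,300,290),4.4))
E
```

```text
(no output)
```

View pics/c8.png

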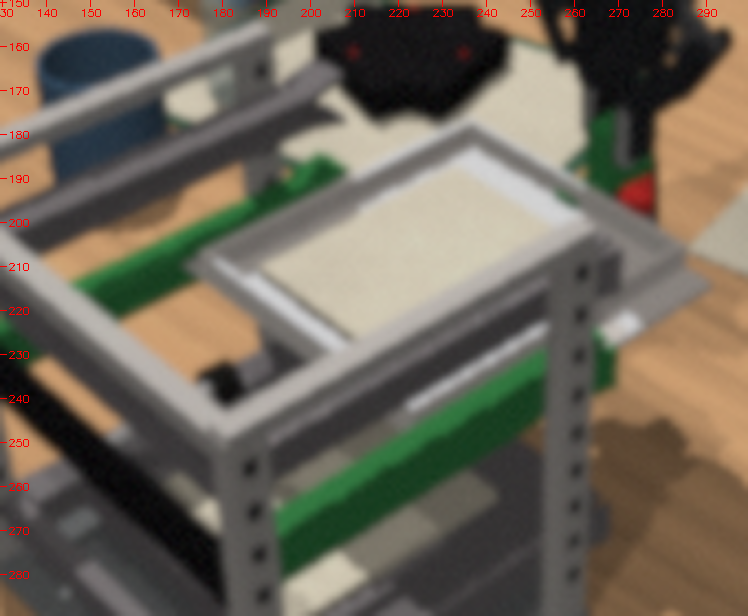

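Emit:
drive_tool(deltas=[[0, 0, 0, -0.0005, 0, 0, 0], [0, 0, 0, -0.0005, 0, 0, 0], [0, 0, 0, 0, 0, 0, 0]])

```text
t: 14.02
tcp_pos: [0.5565, -0.0637, 0.1294]
ee_rot: [-0.077, -2.186, 2.186]
ft_force: [0.2, -0.6, -0.7]
gripper_width: 0.0142
```

Emit:
drive_tool(deltas=[[0, 0, 0, -0.0005, 0, 0, 0], [0, 0, 0, 0, 0, 0, 0]])

```text
t: 14.18
tcp_pos: [0.5567, -0.0637, 0.1291]
ee_rot: [-0.077, -2.186, 2.186]
ft_force: [-0.9, 0.1, -0.1]
gripper_width: 0.0139
```

Emit:
drive_tool(deltas=[[0, 0, 0, -0.0005, 0, 0, 0], [0, 0, 0, 0, 0, 0, 0]])

```text
t: 14.35
tcp_pos: [0.5566, -0.0637, 0.1287]
ee_rot: [-0.077, -2.186, 2.186]
ft_force: [-2.5, 0.5, 1.1]
gripper_width: 0.0142
```

```bash
python3 -c "
from h import *
st()"
```

```text
t 14.35 sorter xyz [-1.347e-01 -1.000e-04  1.287e-01] tray yaw -4.02 down [ 6.e-04 -1.e-04 -1.e+00] F(sorter) [-2.55  0.37  1.15] M [-0.03 -0.    0.  ] w 0.0142
```

Emit:
drive_tool(deltas=[[0, 0, 0, 0.0005, 0, 0, 0], [0, 0.003, -0.0002, 0, 0, 0, 0], [0, 0.004, -0.0003, 0, 0, 0, 0], [0, 0.004, -0.0003, 0, 0, 0, 0], [0, 0.004, -0.0002, 0, 0, 0, 0], [0, 0.004, -0.0003, 0, 0, 0, 0], [0, 0.004, -0.0003, 0, 0, 0, 0], [0, 0.003, -0.0002, 0, 0, 0, 0], [0, 0.001, 0, 0, 0, 0, 0], [0, 0, 0, 0, 0, 0, 0]])

```text
t: 15.18
tcp_pos: [0.5842, -0.0656, 0.1289]
ee_rot: [-0.078, -2.186, 2.186]
ft_force: [-0.2, -1.0, 0.7]
gripper_width: 0.0139
```

```bash
python3 -c "
from h import *
st()"
```

```text
t 15.18 sorter xyz [-0.1071 -0.      0.1289] tray yaw -4.02 down [ 1.2e-03 -2.0e-04 -1.0e+00] F(sorter) [-0.13 -0.97  0.68] M [-0.02 -0.07  0.01] w 0.0139
```

```bash
python3 -c "
from h import *
c=lambda x,y:(195+(x-400)/4-.5,62+y/4-.5)
for u in [(608,92),(603,165),(603,185)]:
  for z in (.141,.151,.161): print(u,ws(onz('top',c(*u),z))[0].round(4))
s=lambda x,y:(130+x/4.4-.5,150+y/4.4-.5)
for u in [(222,375),(200,385),(255,360),(270,365)]: print('scene',u,ws(onz('scene',s(*u),.151))[0].round(4))
"
```

```text
(608, 92) [0.193  0.0005 0.141 ]
(608, 92) [0.1892 0.0004 0.151 ]
(608, 92) [0.1854 0.0003 0.161 ]
(603, 165) [0.1365 0.0011 0.141 ]
(603, 165) [0.1331 0.001  0.151 ]
(603, 165) [0.1297 0.0008 0.161 ]
(603, 185) [0.1211 0.0002 0.141 ]
(603, 185) [1.179e-01 1.000e-04 1.510e-01]
(603, 185) [0.1146 0.     0.161 ]
scene (222, 375) [ 0.1195 -0.0067  0.151 ]
scene (200, 385) [ 0.1309 -0.0078  0.151 ]
scene (255, 360) [ 0.1021 -0.0049  0.151 ]
scene (270, 365) [0.0992 0.0027 0.151 ]
```

Emit:
drive_tool(deltas=[[0, 0.001, -0.0001, 0, 0, 0, 0], [0, 0.0015, -0.0001, 0, 0, 0, 0], [0, 0.0015, -0.0001, 0, 0, 0, 0], [0, 0.0015, -0.0001, 0, 0, 0, 0], [0, 0.0015, -0.0001, 0, 0, 0, 0], [0, 0.001, -0.0001, 0, 0, 0, 0], [0, 0, 0, 0, 0, 0, 0]])

```text
t: 15.77
tcp_pos: [0.5918, -0.0661, 0.1288]
ee_rot: [-0.077, -2.186, 2.186]
ft_force: [-1.8, 0.1, 2.1]
gripper_width: 0.0137
```

Emit:
drive_tool(deltas=[[0, 0.0005, 0, 0, 0, 0, 0], [0, 0.0005, 0, 0, 0, 0, 0], [0, 0.0005, -0.0001, 0, 0, 0, 0]])

```text
t: 16.02
tcp_pos: [0.5929, -0.0661, 0.1288]
ee_rot: [-0.077, -2.186, 2.186]
ft_force: [-3.5, 0.4, 4.3]
gripper_width: 0.0141
```

```bash
python3 -c "
from h import *
st()"
```

```text
t 16.02 sorter xyz [-0.0984 -0.      0.1288] tray yaw -4.02 down [-1.e-04  0.e+00 -1.e+00] F(sorter) [-3.53  0.15  4.26] M [-0.02  0.17 -0.01] w 0.0141
```

Emit:
drive_tool(deltas=[[0, 0, 0, 0.0005, 0, 0, 0], [0, 0, 0, 0, 0, 0, 0]])

```text
t: 16.18
tcp_pos: [0.593, -0.0661, 0.1291]
ee_rot: [-0.077, -2.186, 2.186]
ft_force: [-1.2, 0.4, 1.5]
gripper_width: 0.0142
```

```bash
python3 -c "
from h import *
st()"
```

```text
t 16.18 sorter xyz [-0.0982  0.      0.1291] tray yaw -4.02 down [ 3.e-04  0.e+00 -1.e+00] F(sorter) [-1.18  0.31  1.51] M [-0.    0.13 -0.02] w 0.0142
```

Emit:
drive_tool(deltas=[[0, 0.0005, 0, 0.0002, 0, 0, 0], [0, 0.0005, 0, 0, 0, 0, 0], [0, 0, 0, 0, 0, 0, 0]])

```text
t: 16.43
tcp_pos: [0.5938, -0.0661, 0.1292]
ee_rot: [-0.077, -2.186, 2.185]
ft_force: [-2.0, 0.4, 1.3]
gripper_width: 0.0138
```

Emit:
drive_tool(deltas=[[0, 0.0005, -0.0001, 0, 0, 0, 0], [0, 0.0005, 0, 0, 0, 0, 0], [0, 0, 0, 0, 0, 0, 0]])

```text
t: 16.68
tcp_pos: [0.595, -0.0662, 0.1292]
ee_rot: [-0.077, -2.186, 2.186]
ft_force: [-0.6, -0.3, -0.4]
gripper_width: 0.014
```

Emit:
drive_tool(deltas=[[0, 0.0005, 0, 0, 0, 0, 0], [0, 0, 0, 0, 0, 0, 0]])

```text
t: 16.85
tcp_pos: [0.5951, -0.0662, 0.1292]
ee_rot: [-0.076, -2.185, 2.185]
ft_force: [-2.0, -0.7, 0.3]
gripper_width: 0.0142
```

Emit:
drive_tool(deltas=[[0, 0.0005, -0.0001, 0, 0, 0, 0], [0, 0.0005, 0, 0, 0, 0, 0], [0, 0, 0, 0, 0, 0, 0]])

```text
t: 17.1
tcp_pos: [0.5955, -0.0663, 0.1292]
ee_rot: [-0.074, -2.185, 2.185]
ft_force: [-3.4, -0.4, 1.2]
gripper_width: 0.0138
```

Emit:
drive_tool(deltas=[[0, 0.0005, 0, 0, 0, 0, 0], [0, 0.0005, 0, 0, 0, 0, 0], [0, 0, 0, 0, 0, 0, 0]])

```text
t: 17.35
tcp_pos: [0.5959, -0.0662, 0.1292]
ee_rot: [-0.073, -2.184, 2.184]
ft_force: [-5.8, 0.5, 2.0]
gripper_width: 0.0144
```

Emit:
drive_tool(deltas=[[0, 0.0005, -0.0001, 0, 0, 0, 0], [0, 0, 0, 0, 0, 0, 0]])

```text
t: 17.52
tcp_pos: [0.596, -0.0662, 0.1292]
ee_rot: [-0.072, -2.184, 2.183]
ft_force: [-5.9, 0.4, 3.3]
gripper_width: 0.0141
```

Emit:
drive_tool(deltas=[[0, 0.0005, 0, 0.0003, 0, 0, 0], [0, 0.0005, 0, 0.0002, 0, 0, 0], [0, 0, 0, 0, 0, 0, 0]])

```text
t: 17.77
tcp_pos: [0.5963, -0.0662, 0.1292]
ee_rot: [-0.07, -2.183, 2.182]
ft_force: [-8.4, 0.8, 1.6]
gripper_width: 0.014
```

```bash
python3 -c "
from h import *
st()"
```

```text
t 17.77 sorter xyz [-0.095   0.0002  0.1292] tray yaw -4.02 down [-5.9e-03  6.0e-04 -1.0e+00] F(sorter) [-8.4   0.26  1.59] M [-0.    0.95 -0.06] w 0.014
```

Emit:
drive_tool(deltas=[[0, 0.0004, 0, 0, 0, 0, 0], [0, 0, 0, 0, 0, 0, 0], [0, 0, 0, 0, 0, 0, 0]])

```text
t: 18.02
tcp_pos: [0.5963, -0.0662, 0.1292]
ee_rot: [-0.069, -2.183, 2.182]
ft_force: [-9.4, 0.1, 2.5]
gripper_width: 0.0142
```

Emit:
drive_tool(deltas=[[0, 0, 0, 0, 0, 0, 0], [0, 0, 0, 0, 0, 0, 0], [0, 0, 0, 0, 0, 0, 0], [0, 0, 0, 0, 0, 0, 0]])

```text
t: 18.35
tcp_pos: [0.5963, -0.0662, 0.1292]
ee_rot: [-0.069, -2.183, 2.182]
ft_force: [-8.6, 0.3, 2.7]
gripper_width: 0.0142
```

Emit:
drive_tool(deltas=[[0, 0, 0, 0, 0, 0, 0], [0, 0, 0, 0, 0, 0, 0], [0, 0, 0, 0, 0, 0, 0], [0, 0, 0, 0, 0, 0, 0]])

```text
t: 18.68
tcp_pos: [0.5963, -0.0662, 0.1292]
ee_rot: [-0.07, -2.183, 2.182]
ft_force: [-8.1, 0.3, 2.3]
gripper_width: 0.0142
```

```bash
python3 -c "
from h import *
st()"
```

```text
t 18.68 sorter xyz [-0.0949  0.0002  0.1292] tray yaw -4.02 down [-6.5e-03  7.0e-04 -1.0e+00] F(sorter) [-8.06 -0.3   2.31] M [-0.03  1.01 -0.07] w 0.0142
```

Emit:
drive_tool(deltas=[[0, 0.0004, 0, 0, 0, 0, 0], [0, 0, 0, 0, 0, 0, 0], [0, 0, 0, 0, 0, 0, 0], [0, 0, 0, 0, 0, 0, 0]])

```text
t: 19.02
tcp_pos: [0.5964, -0.0662, 0.1292]
ee_rot: [-0.069, -2.183, 2.182]
ft_force: [-10.0, 0.1, 3.1]
gripper_width: 0.0136
```

Emit:
drive_tool(deltas=[[0, 0, 0, 0, 0, 0, 0], [0, 0, 0, 0, 0, 0, 0], [0, 0, 0, 0, 0, 0, 0], [0, 0, 0, 0, 0, 0, 0]])

```text
t: 19.35
tcp_pos: [0.5964, -0.0662, 0.1292]
ee_rot: [-0.069, -2.183, 2.182]
ft_force: [-9.3, -0.9, 2.7]
gripper_width: 0.0142
```

Emit:
drive_tool(deltas=[[0, 0, 0, 0, 0, 0, 0], [0, 0, 0, 0, 0, 0, 0], [0, 0, 0, 0, 0, 0, 0]])

```text
t: 19.6
tcp_pos: [0.5964, -0.0662, 0.1292]
ee_rot: [-0.069, -2.183, 2.182]
ft_force: [-9.6, 0.2, 3.4]
gripper_width: 0.014
```

Emit:
drive_tool(deltas=[[0.5, 0, 0, 0, 0, 0, 0], [0.7, 0, 0, 0, 0, 0, 0], [1, 0, 0, 0, 0, 0, 0], [1, 0, 0, 0, 0, 0, 0], [1, 0, 0, 0, 0, 0, 0], [1, 0, 0, 0, 0, 0, 0]])

```text
t: 20.1
tcp_pos: [0.6002, -0.0665, 0.1302]
ee_rot: [-0.078, -2.186, 2.186]
ft_force: [-0.4, 0.0, -0.3]
gripper_width: 0.0844
```

Emit:
drive_tool(deltas=[[1, 0, 0, 0.005, 0, 0, 0], [1, 0, 0, 0.01, 0, 0, 0], [1, 0, 0, 0.015, 0, 0, 0], [1, 0, 0, 0.02, 0, 0, 0], [1, -0.01, 0, 0.025, 0, 0, 0], [1, -0.02, 0, 0.02, 0, 0, 0], [1, -0.03, 0, 0.005, 0, 0, 0], [1, -0.035, 0, 0, 0, 0, 0], [1, -0.035, 0, 0, 0, 0, 0], [1, -0.03, 0, 0, 0, 0, 0], [1, -0.01, 0, 0, 0, 0, 0], [1, 0, 0, 0, 0, 0, 0]])

```text
t: 21.1
tcp_pos: [0.4282, -0.0664, 0.2309]
ee_rot: [-0.079, -2.186, 2.186]
ft_force: [0.1, -0.7, -0.5]
gripper_width: 0.0853
```

```bash
python3 - <<'E'
from h import *
st(); snap("top","t6"); snap("scene","s6")
a=tick("t6",(180,60,310,220),3.0); b=tick("s6",(120,150,300,300),2.2)
z=np.zeros((max(a.shape[0],b.shape[0]),a.shape[1]+b.shape[1],3),np.uint8); z[:a.shape[0],:a.shape[1]]=a; z[:b.shape[0],a.shape[1]:]=b
cv2.imwrite("pics/c9.png",z)
E
```

```text
t 21.1 sorter xyz [-0.2626 -0.0117  0.2309] tray yaw -4.06 down [ 1.4e-03 -4.0e-04 -1.0e+00] F(sorter) [ 0.18 -0.64 -0.55] M [ 0.01  0.01 -0.02] w 0.0853
```

View pics/c9.png

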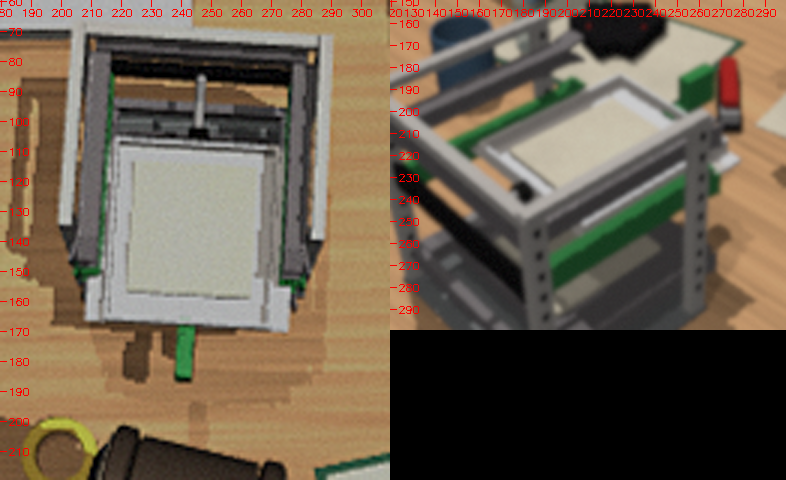

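```bash
python3 - <<'E'
from h import *
for u in[(208.5,166.2),(275.5,169.5)]: print(ws(onz("top",u,.145))[0].round(4))
from rig import finish_job
print(finish_job())
E
```

```text
[-0.0613  0.0962  0.145 ]
[-0.0597 -0.0975  0.145 ]
the job is handed in; nothing more can be done
None
```

The white tray is on the green rails, level, handle towards the robot, against the buffer. The job was handed in at about 21 s.

- **Missed first grasp:** The fingers sat about 32 mm higher than the reported tool position implied. The first grip closed just above the handle without visibly moving the tray. I corrected the height from the pictures and gripped on the second try.
- **Insertion:** The tray went into the rails with almost no force. It touched the ledges about 3 mm lower than the images had suggested.
- **Pushing home:** I met the buffer about 119 mm inside the mouth and built up in 0.4–0.5 mm steps. I held 8–10 N at the wrist for over a second, with a highest reading of 10.0 N. Rail drag is included, so I put the force on the buffer itself at about 8–9 N; I could not measure it directly.
- **Tilt:** The tool leaned about 0.4° while pressing and went straight again on release.
- **After release:** The last pictures show the tray inside the green rails with its front wall at the buffer disc. The rear corners measured −61 and −60 mm from the mouth, which puts the front edge at about 119 mm, where the buffer was felt. The tray was straight to within about 0.5° and centred to within about 1 mm. The gripper was clear and open with no force on it, and everything else visible in those pictures looked undisturbed.

I did not take a second look after a pause to confirm the tray stayed put.

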